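Hook the jar basket out from under the bench shelf and weigh it

TASK

The wire basket with the two sample jars has been pushed too far back under the wire bench shelf to reach by hand. Take the basket hook from its tray, hook the basket and slide it upright along the bench until it is completely out from under the shelf, and do not touch it with the gripper before then. Then lay the hook back in its tray and lift the basket by its handle onto the middle of the balance pan, setting it down gently with both jars still standing in it, and leave the other labware where it is.

Things in the scene. Friction and masses are not known exactly. Their poses are not given: they have to be found in the camera images.
- hook_grip (a point): Basket hook, a hand tool lying in the tray: centre of its black block handle, 110 (x) x 28 (y) x 36 (z) mm. Axes: x from the handle towards the hook end, z up. An 8 mm steel rod leaves the handle's front, cranks up to 26 mm above this point and runs along x; at x = +200 mm it is bent straight down and ends level with the handle's underside, so 36 mm of it hangs below the straight rod.
- hook_tip (a point): Lower end of the bent-down part of the hook: centre of the round 8 mm rod end, 4 mm above its lowest point, 200 mm ahead (x) and 14 mm below the handle's centre.
- tray_in (a point): Shallow fixed stainless tray where the hook lies and is to be put back: centre of the tray's floor (3 mm above the bench). Outside 340 (x) x 130 (y) mm, walls 3 mm, lip 14 mm above the bench. Axes: x along the tray. The hook starts with its x along the tray's x, within 0.1 rad.
- shelf_front (a point): Fixed chrome wire shelf on the left of the bench, 560 wide (y) x 300 deep (x) mm, deck wires 28 mm apart, 180 mm above the bench (nothing lower than 155 mm along its front), a leg at each corner. This point is the middle of the deck's front edge. Axes: -x points out of its open front, towards the middle of the bench, +x back under the deck, z up.
- basket_center (a point): Stainless wire basket, 140 (x) x 130 (y) x 65 (z) mm, walls 5 mm, floor 4 mm, loose on the bench under the shelf: centre of its box part, half-way up the walls. Axes: -x is its front, facing out of the shelf within 0.2 rad, z up. Its front half is empty inside, the two jars stand in the rear half; about 0.6 kg in all.
- basket_rim (a point): Middle of the top edge of the basket's front wall (65 mm above its underside, centre of the 5 mm wall thickness; the wall's inner face is 2.5 mm further to +x).
- basket_grip (a point): Middle of the basket's fixed handle: a black 14 mm round grip, 76 mm long along the basket's y, across the middle of the basket, its axis 128 mm above the basket's underside.
- jar1_center (a point): Amber jar with white lid, 48 mm across, 75 mm high, 0.13 kg, loose in the rear half of the basket: its centre, half-way up.
- jar2_center (a point): The second, equal jar in the basket: its centre, half-way up.
- pan_center (a point): Fixed laboratory balance, 300 mm deep (x, keypad towards -x) x 190 mm wide (y): middle of the top face of its steel pan, 175 mm square, 70 mm above the bench, the highest part of the balance. Axes as the balance's.
- rack_center (a point): Bystander: white tube rack with tubes, 200 (x) x 75 (y) mm, 109 mm high with tubes, beside the basket under the shelf: point 32 mm above its underside.
- beaker_center (a point): Bystander: glass beaker, 70 mm across, 95 mm high: its centre.
- flask_center (a point): Bystander: conical flask, 84 mm across the base, 122 mm high: point 60 mm above its underside.
- media_center (a point): Bystander: amber media bottle, 72 mm across, 125 mm high: point 60 mm above its underside.
- tipbox_center (a point): Bystander: pipette tip box, 87 (x) x 122 (y) x 63 (z) mm: point 30 mm above its underside.
- basket: The basket itself: its origin is the centre of its underside.
- hook: The whole hook tool, 259 mm long, 0.18 kg, resting on its handle's underside and its tip: its origin is the centre of the handle's underside.
- balance: The balance itself: its origin is the centre of its underside.
There are look-alikes about, which are no part of the job. Leave any pink look-alike of the part that bears jar1_center alone.

How it is judged:
By the outcome, as a careful person would: the job done as asked, in the order asked, and still so for the second after the job is handed in, with the robot touching nothing.
It also fails if it takes over 72 s, if anything falls off the work surface, if the arm or the gripper's body presses on something with over 40 N, if the wrist force passes 120 N, or if a joint passes its speed limit or range.

ROBOT

A 6-joint arm with a two-finger parallel gripper is mounted at the origin on the work surface. World frame = base frame: x ahead of the robot, y to its left, z up, the work surface at z = 0. Lengths are in m, angles in rad, forces in N, time in s.
With the tool pointing down it reaches from about 0.275 to 0.975 m from the base axis. Payload 8.4 kg.
Tool frame: the origin (TCP) lies on the front face of the gripper's body, between the roots of the fingers; the fingertips stand 88 mm ahead of it and the grasp point (between the pads) lies 69 mm ahead of it; z points along the fingers, y is the direction in which the jaws open and shut (so a half turn about z gives the same grasp; the last joint's range is limited). The gripper opens to 92 mm and grips with 3 to 60 N. Pads are 20 mm wide; open, the fingers measure 128 mm over their backs; the gripper's body (75 mm by 189 mm) begins 69 mm behind the grasp point.
Start: joints at [1.197, 0.353, 1.633, -0, 1.155, -0.002], TCP at [0.227, 0.582, 0.303] pointing down, gripper open.
Joint ranges: [-2.63, 2.63], [-0.92, 2.1], [0.06, 2.66], [-1.3, 4.44], [0, 2.69], [-3.02, 3.02]. Speed limits (rad/s): [2.22, 2.22, 2.79, 3.14, 3.14, 3.14].

INTERFACE

Orientations are given as [roll, pitch, yaw] about the fixed x, y, z axes, in that order (R = Rz(yaw) Ry(pitch) Rx(roll)).
In Python, from rig import monitor, snapshot, camera_params, job gives the robot as it stands.
- The arm moves only by the shell command python3 -m inch 'ROWS'. ROWS is JSON, a list of rows, each an object with "grip": the closure in counts, from 0 (fully open) to 255 (shut); "xyz": the shift along the tool's x, y, z in units of 1000 mm (1.0 is 1000 mm), a list of three; "rotation": the turn, a rotation vector about the tool's x, y, z in units of 30 degrees (1.0 is 30 degrees), a list of three. In form: [{"grip": grip, "xyz": [tx, ty, tz], "rotation": [ax, ay, az]}, ...]. A call has 1 to 5 rows; each row is the pose to reach, as a shift and turn from the pose commanded when the call began, along the tool's axes at that moment; what a row does not reach only later rows make up. A row lasts 1/8 s, in which the tool goes at most 62.5 mm and 10.7 degrees, less where a joint would pass 70% of its speed; a pose out of reach is approached as far as the arm can. A call with a number of a shift or a turn outside -1 to 1 is refused whole. A call with a gripper value outside its range is refused whole. The fingers move at their own pace and stop on an object; the grip force is fixed at half the most. Time passes only in rows, so rows that repeat a pose let the fingers close. It gives the time, the measured TCP pose, the force and the opening at its end, in the units of the state.
- monitor.observe(): the state, without advancing time (a new reading comes with each control period).
- snapshot(name): name is "scene" or "side" or "wrist"; returns the picture (384x512x3 uint8, blue, green, red); there is no depth.
- camera_params(name): a dict with "mtx" (3x3 intrinsics, pixels), "rvec" (rotation vector, rad) and "tvec" (3), from world to camera coordinates, as OpenCV has them; the wrist camera has in their place "T_tool_cam" (4x4, takes a point from camera to tool coordinates, whose origin is the TCP and whose axes are the flange's). Camera axes: x right, y down, z forward; pixel columns grow to the right and rows downward; lengths in m; the calibration is good to about 2 mm. A picture is of the moment at which its call begins: read the wrist's pose just before it. camera_params takes no time and is no camera call.
- job.job_done(): hands the job in, once; it reports no verdict.
The state is a dict: "t": time; "joint_positions": joint angles; "joint_velocities": joint speeds; "joint_efforts": joint torques, N m; "tcp_pos": TCP position; "orientation": TCP orientation; "wrist_force": force on the tool from outside, world axes, zero at the start; "torque": the same for the moment, N m; "width": opening from 0.0 (shut) to 1.0 (fully open).
Only numpy, scipy, OpenCV 4.12 (cv2) and the standard library are available. Lean on these libraries where they do the work, as an engineer would, in place of code of your own. Each camera call takes 0.05 s, during which the arm holds its last target. There are 200 camera calls.

## Working session

There is one attempt and no reset: what is moved stays moved. The work goes in short steps, Python scripts to look and compute and a shell command to move; the robot and the scene stay as the last step left them, time stands still between calls to the robot, and variables do not carry over. Pictures are saved under pics/ and viewed, about 8 in all and at most 12, crops included, and the job is handed in when it is done.

```bash
ls; mkdir -p pics
cat > h.py <<'E'
import numpy as np,cv2
from rig import monitor,snapshot,camera_params
from scipy.spatial.transform import Rotation as R
def cam(name):
    p=camera_params(name); K=np.array(p["mtx"],float)
    if "rvec" in p:
        Rm=cv2.Rodrigues(np.array(p["rvec"],float))[0]; t=np.array(p["tvec"],float).ravel()
        return K,Rm,t
    s=monitor.observe(); T=np.eye(4); T[:3,:3]=R.from_euler('xyz',s["orientation"]).as_matrix(); T[:3,3]=s["tcp_pos"]
    W=np.linalg.inv(T@np.array(p["T_tool_cam"])); return K,W[:3,:3],W[:3,3]
def ray(c,uv):
    K,Rm,t=c; d=Rm.T@np.linalg.inv(K)@np.array([uv[0],uv[1],1.]); return -Rm.T@t,d
def plane(c,uv,z):
    o,d=ray(c,uv); return o+d*(z-o[2])/d[2]
def two(c1,u1,c2,u2):
    o1,d1=ray(c1,u1);o2,d2=ray(c2,u2); A=np.c_[d1,-d2]; s=np.linalg.lstsq(A,o2-o1,rcond=None)[0]
    a=o1+s[0]*d1;b=o2+s[1]*d2; return (a+b)/2,np.linalg.norm(a-b)
def proj(c,P):
    K,Rm,t=c; q=K@(Rm@np.array(P)+t); return q[:2]/q[2]
E
python3 - <<'E'
from h import *
for n in ("scene","side","wrist"):
    c=cam(n); im=snapshot(n); cv2.imwrite(f"pics/{n}0.png",im); np.savez(f"pics/{n}0.npz",K=c[0],R=c[1],t=c[2])
    print(n,-c[1].T@c[2],c[1][2],c[0][0,0])
a=cv2.imread("pics/scene0.png");b=cv2.imread("pics/side0.png")
cv2.imwrite("pics/s0.png",cv2.resize(a,(800,600),interpolation=cv2.INTER_CUBIC))
cv2.imwrite("pics/d0.png",cv2.resize(b,(800,600),interpolation=cv2.INTER_CUBIC))
print(monitor.observe())
E
```

```text
pics
scene [1.45917867 0.52510906 0.90890794] [-0.6877551  -0.37664432 -0.62059003] 411.92740485111915
side [0.32978339 0.68036136 0.97229567] [ 0.25558408 -0.56802304 -0.78232129] 368.9303845506107
wrist [0.15065831 0.6115914  0.38384653] [ 0.26693486 -0.10540776 -0.95793266] 325.8031444686063
{'t': 0.15, 'joint_positions': array([ 1.19664909e+00,  3.53500777e-01,  1.63394879e+00,  1.12466521e-05,
        1.15520364e+00, -2.36573211e-03]), 'joint_velocities': array([-1.09994441e-04, -3.56429578e-03, -2.95493812e-03, -9.77394234e-04,
       -8.27392745e-05,  7.37098961e-04]), 'joint_efforts': array([ 1.90384868e-03, -5.94211614e+01, -3.34471035e+01,  6.98992680e-02,
        2.03395699e-02, -6.21860613e-05]), 'tcp_pos': array([0.22692181, 0.58204747, 0.30213499]), 'orientation': array([-3.14053212e+00, -1.27934494e-05,  2.76980659e+00]), 'wrist_force': array([-0.61128517, -0.68892527,  0.12947661]), 'torque': array([-0.0327775 ,  0.02762817,  0.01890146]), 'width': 1.0047157259281057}
```

View pics/s0.png

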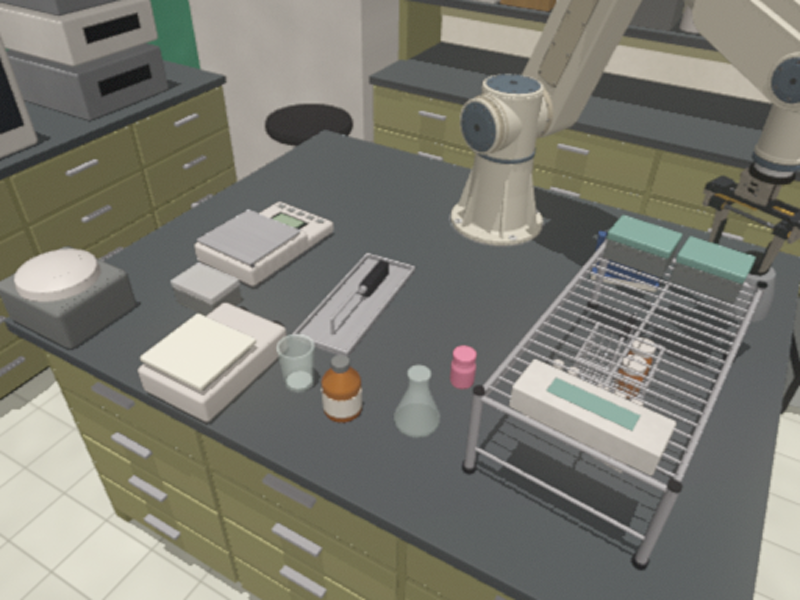

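View pics/d0.png

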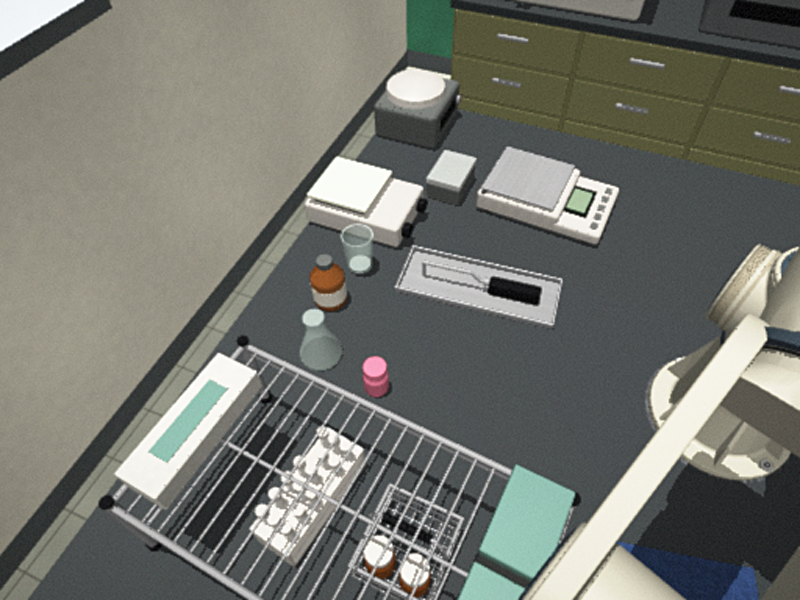

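Run:
```python
from h import *
c=cam("side"); s=cam("scene"); k=.64
P=lambda n,u,v,z:print(n,plane(c,(u*k,v*k),z).round(3))
for n,u,v,z in [("trayA",411,247,.014),("trayB",563,270,.014),("trayC",553,324,.014),("trayD",397,289,.014),("handleL",490,283,.03),("handleR",540,294,.03),("handletop",516,284,.039),("rodbend",424,264,.05),("tip",424,277,.007),
 ("panTL",512,149,.07),("panTR",580,163,.07),("panBR",554,209,.07),("panBL",483,190,.07),
 ("lid1",379,548,.079),("lid2",415,568,.079),("grip",405,528,.128),("shelfL",243,342,.18),("shelfR",577,499,.18),("shelfBL",107,503,.18),("pink",376,390,0),("flask",321,353,0),("media",330,300,0),("beaker",359,265,0.0),("rimFL",395,487,.065),("rimFR",463,515,.065),("rackF1",320,432,.06),("rackF2",362,450,.06),("smallbox",453,165,.05)]: P(n,u,v,z)
im=cv2.imread("pics/side0.png"); cv2.imwrite("pics/c1.png",cv2.resize(im[294:384,210:310],None,fx=6.4,fy=6.4,interpolation=cv2.INTER_CUBIC))
```

```text
trayA [ 0.681 -0.166  0.014]
trayB [ 0.344 -0.227  0.014]
trayC [ 0.329 -0.075  0.014]
trayD [ 0.661 -0.039  0.014]
handleL [ 0.479 -0.117  0.03 ]
handleR [ 0.373 -0.128  0.03 ]
handletop [ 0.426 -0.128  0.039]
rodbend [ 0.623 -0.098  0.05 ]
tip [ 0.622 -0.098  0.007]
panTL [ 0.555 -0.526  0.07 ]
panTR [ 0.385 -0.534  0.07 ]
panBR [ 0.405 -0.349  0.07 ]
panBL [ 0.574 -0.351  0.07 ]
lid1 [0.467 0.475 0.079]
lid2 [0.408 0.48  0.079]
grip [0.437 0.447 0.128]
shelfL [0.796 0.288 0.18 ]
shelfR [0.228 0.335 0.18 ]
shelfBL [0.823 0.59  0.18 ]
pink [0.604 0.197 0.   ]
flask [0.742 0.162 0.   ]
media [0.788 0.034 0.   ]
beaker [ 0.774 -0.082 -0.   ]
rimFL [0.484 0.378 0.065]
rimFR [0.37  0.377 0.065]
rackF1 [0.642 0.338 0.06 ]
rackF2 [0.561 0.339 0.06 ]
smallbox [ 0.678 -0.435  0.05 ]
```

View pics/c1.png

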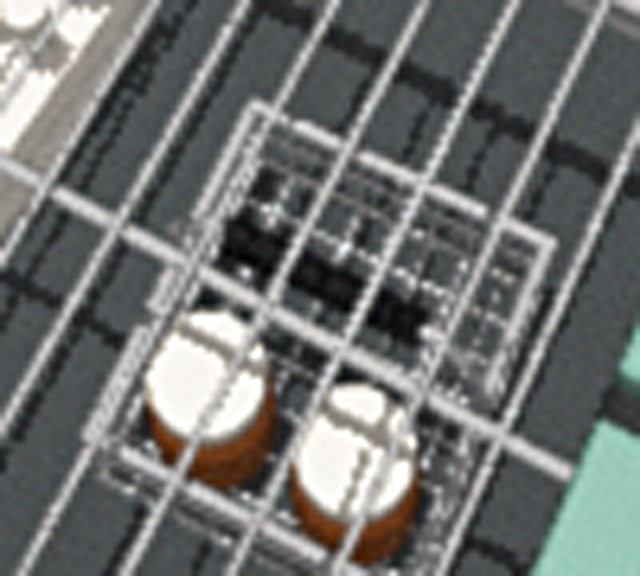

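The side view gives these positions:
- **Hook:** handle centre at about (0.43, -0.12), lying along about +x.
- **Pan:** centre at about (0.48, -0.44), size consistent with 175 mm.
- **Basket:** rim corners in the crop at (258,105) and (550,240), which puts the rim at about y = 0.38. The jar lids are behind the rim.
- **Shelf:** front edge at y ≈ 0.31.

Next I'll move above the hook.

```bash
cat > go.py <<'E'
import sys
from h import *
# go.py x y z yaw(rad) : shift (tool axes, m) and turn (30deg units about tool z) from now to grasp-point target x y z
x,y,z,yaw=map(float,sys.argv[1:5]); s=monitor.observe()
M=R.from_euler('xyz',s["orientation"]); T=R.from_euler('xyz',[np.pi,0,yaw])
d=M.inv().apply(np.array([x,y,z+.069])-s["tcp_pos"]); r=(M.inv()*T).as_rotvec()/np.radians(30)
print("t",round(s["t"],2),"xyz",d.round(4),"rot",r.round(3),"w",round(s["width"],3))
E
python3 - <<'E'
from h import *
c=cam("side"); q=lambda u,v:(210+u/6.4,294+v/6.4)
for n,u,v,z in [("FL",258,105,.065),("FR",550,240,.065),("BL",100,440,.065),("lid1",208,375,.079),("lid2",357,440,.079),("g1",235,240,.128),("g2",425,320,.128)]: print(n,plane(c,q(u,v),z).round(3))
E
python3 go.py 0.42 -0.12 0.28 0.14
python3 -m inch '[{"grip":0,"xyz":[0,0,-0.06],"rotation":[0,0,0]},{"grip":0,"xyz":[0,0,-0.12],"rotation":[0,0,0.35]},{"grip":0,"xyz":[0,0,-0.12],"rotation":[0,0,0.7]},{"grip":0,"xyz":[0,0,-0.12],"rotation":[0,0,1.0]}]'
python3 go.py 0.42 -0.12 0.28 0.14
```

```text
FL [0.491 0.377 0.065]
FR [0.369 0.382 0.065]
BL [0.495 0.511 0.065]
lid1 [0.466 0.479 0.079]
lid2 [0.408 0.478 0.079]
g1 [0.468 0.445 0.128]
g2 [0.397 0.445 0.128]
t 0.15 xyz [-0.4349 -0.584  -0.0463] rot [-1.000e-03  3.000e-03  5.023e+00] w 1.005
t: 0.65
tcp_pos: [0.2271, 0.5823, 0.4235]
orientation: [3.141, -0.001, 2.241]
wrist_force: [-0.2, -0.2, -0.1]
width: 1.001
t 0.65 xyz [-0.6704 -0.2849  0.0738] rot [-0.000e+00 -3.000e-03  4.012e+00] w 1.001
```

```bash
python3 -m inch '[{"grip":0,"xyz":[-0.06,-0.025,0],"rotation":[0,0,0.33]},{"grip":0,"xyz":[-0.12,-0.05,0],"rotation":[0,0,0.66]},{"grip":0,"xyz":[-0.18,-0.075,0],"rotation":[0,0,1.0]},{"grip":0,"xyz":[-0.24,-0.1,0],"rotation":[0,0,1.0]}]'; python3 go.py 0.42 -0.12 0.28 0.14
```

```text
t: 1.15
tcp_pos: [0.2964, 0.3402, 0.4225]
orientation: [3.141, 0.0, 1.72]
wrist_force: [0.7, 0.3, 0.1]
width: 1.0
t 1.15 xyz [-0.4734  0.0536  0.0736] rot [1.000e-03 0.000e+00 3.018e+00] w 1.0
```

```bash
python3 -m inch '[{"grip":0,"xyz":[-0.06,0.007,0],"rotation":[0,0,0.33]},{"grip":0,"xyz":[-0.12,0.015,0],"rotation":[0,0,0.66]},{"grip":0,"xyz":[-0.18,0.02,0],"rotation":[0,0,1.0]},{"grip":0,"xyz":[-0.24,0.03,0],"rotation":[0,0,1.0]}]'; python3 go.py 0.42 -0.12 0.28 0.14
```

```text
t: 1.65
tcp_pos: [0.362, 0.1075, 0.4228]
orientation: [3.141, -0.0, 1.197]
wrist_force: [-0.1, 0.8, -0.3]
width: 0.997
t 1.65 xyz [-0.1907  0.137   0.0738] rot [ 1.000e-03 -1.000e-03  2.018e+00] w 0.997
```

```bash
python3 -m inch '[{"grip":0,"xyz":[-0.05,0.035,0.02],"rotation":[0,0,0.33]},{"grip":0,"xyz":[-0.1,0.07,0.04],"rotation":[0,0,0.66]},{"grip":0,"xyz":[-0.15,0.105,0.06],"rotation":[0,0,1.0]},{"grip":0,"xyz":[-0.19,0.137,0.074],"rotation":[0,0,1.0]}]'; python3 -m inch '[{"grip":0,"xyz":[0,0,0],"rotation":[0,0,0.33]},{"grip":0,"xyz":[0,0,0],"rotation":[0,0,0.66]},{"grip":0,"xyz":[0,0,0],"rotation":[0,0,1.0]},{"grip":0,"xyz":[0,0,0],"rotation":[0,0,1.0]}]'
python3 - <<'E'
from h import *
c=cam("wrist"); im=snapshot("wrist"); cv2.imwrite("pics/w1.png",cv2.resize(im,(768,576))); np.savez("pics/w1.npz",K=c[0],R=c[1],t=c[2])
print(monitor.observe()["tcp_pos"])
E
```

```text
t: 2.15
tcp_pos: [0.4206, -0.1195, 0.348]
orientation: [-3.142, -0.0, 0.672]
wrist_force: [1.1, 1.6, 1.3]
width: 1.004
t: 2.65
tcp_pos: [0.4207, -0.1175, 0.3485]
orientation: [-3.141, 0.0, 0.153]
wrist_force: [-1.0, 0.3, -0.2]
width: 1.0
[ 0.42075658 -0.11740163  0.3485899 ]
```

View pics/w1.png

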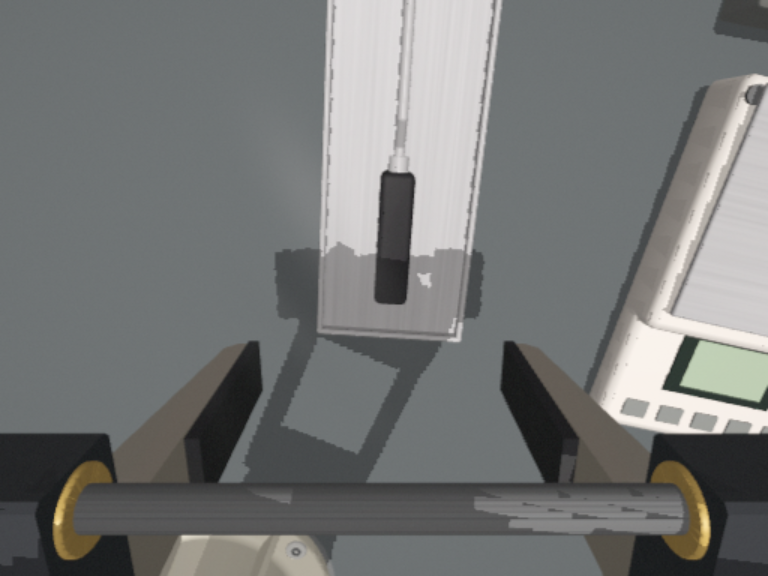

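The wrist view shows the hook handle from (398,171) to (391,302), the rod going up the image, and the tray's near lip from (319,331) to (460,340).

```bash
python3 - <<'E'
from h import *
z=np.load("pics/w1.npz"); c=(z["K"],z["R"],z["t"]); k=512/768
im=cv2.imread("pics/w1.png"); g=cv2.cvtColor(im,cv2.COLOR_BGR2GRAY)
m=(g<75).astype(np.uint8); m[:150]=0;m[312:]=0;m[:,:365]=0;m[:,430:]=0
m=cv2.morphologyEx(m,cv2.MORPH_OPEN,np.ones((5,5)))
cn=max(cv2.findContours(m,0,2)[0],key=cv2.contourArea); r=cv2.minAreaRect(cn); print(r)
P=lambda u,v,h:plane(c,(u*k,v*k),h)
b=[P(*p,.039) for p in cv2.boxPoints(r)]; print(np.round(b,4),"center",np.mean(b,0).round(4))
f,rr=P(398,173,.039),P(391,300,.039); print(f.round(4),rr.round(4),"yaw",np.arctan2(*(f-rr)[1::-1]),np.linalg.norm(f-rr))
a,e=P(319,331,.014),P(460,340,.014); L=P(330,0,.014); Q=P(498,0,.014)
print("tray near",a.round(4),e.round(4),np.linalg.norm(a-e),"yawL",np.arctan2(*(L-a)[1::-1]),"yawR",np.arctan2(*(Q-e)[1::-1]))
rd=P(403,120,.065);rd2=P(409,10,.065);print("rod",rd,rd2,np.arctan2(*(rd2-rd)[1::-1]))
E
python3 go.py 0.42 -0.12 0.28 0.14
```

```text
((394.20770263671875, 237.7615509033203), (33.004661560058594, 131.07566833496094), 3.1798300743103027)
[[ 0.3719 -0.1189  0.039 ]
 [ 0.4791 -0.1087  0.039 ]
 [ 0.4816 -0.1343  0.039 ]
 [ 0.3745 -0.1466  0.039 ]] center [ 0.4267 -0.1271  0.039 ]
[ 0.4798 -0.1217  0.039 ] [ 0.376  -0.1327  0.039 ] yaw 0.10537768323326759 0.10435121666630558
tray near [ 0.3287 -0.0741  0.014 ] [ 0.3395 -0.2032  0.014 ] 0.1295070679487331 yawL 0.08433524440615546 yawR 0.09493999568990841
rod [ 0.517813   -0.11820768  0.065     ] [ 0.58678935 -0.11078447  0.065     ] 0.10720712252572877
t 2.7 xyz [-0.0012  0.0024 -0.0004] rot [-0.    0.    0.03] w 0.998
```

```bash
python3 go.py 0.427 -0.127 0.027 0.107
python3 -m inch '[{"grip":116,"xyz":[0.004,0.01,0.05],"rotation":[0,0,0.09]},{"grip":116,"xyz":[0.005,0.01,0.1],"rotation":[0,0,0.09]},{"grip":116,"xyz":[0.005,0.01,0.15],"rotation":[0,0,0.09]},{"grip":116,"xyz":[0.005,0.01,0.19],"rotation":[0,0,0.09]},{"grip":116,"xyz":[0.005,0.01,0.19],"rotation":[0,0,0.09]}]'
python3 go.py 0.427 -0.127 0.027 0.107
```

```text
t 2.7 xyz [0.0047 0.0105 0.2526] rot [-0.     0.     0.093] w 0.998
t: 3.32
tcp_pos: [0.4256, -0.1259, 0.1566]
orientation: [-3.139, 0.005, 0.108]
wrist_force: [0.1, 0.6, 1.0]
width: 0.547
t 3.33 xyz [0.0016 0.0013 0.0606] rot [-0.004  0.01   0.002] w 0.547
```

```bash
python3 -m inch '[{"grip":116,"xyz":[0.001,0.001,0.03],"rotation":[0,0,0]},{"grip":116,"xyz":[0.001,0.001,0.06],"rotation":[0,0,0]},{"grip":116,"xyz":[0.001,0.001,0.06],"rotation":[0,0,0]},{"grip":255,"xyz":[0.001,0.001,0.06],"rotation":[0,0,0]},{"grip":255,"xyz":[0.001,0.001,0.06],"rotation":[0,0,0]}]'
python3 -m inch '[{"grip":255,"xyz":[0,0,0],"rotation":[0,0,0]},{"grip":255,"xyz":[0,0,0],"rotation":[0,0,0]},{"grip":255,"xyz":[0,0,-0.02],"rotation":[0,0,0]},{"grip":255,"xyz":[0,0,-0.06],"rotation":[0,0,0]},{"grip":255,"xyz":[0,0,-0.1],"rotation":[0,0,0]}]'
python3 go.py 0.427 -0.127 0.127 0.107
```

```text
t: 3.95
tcp_pos: [0.4294, -0.1277, 0.1002]
orientation: [3.141, -0.002, 0.105]
wrist_force: [-0.7, -0.4, 0.0]
width: 0.35
t: 4.58
tcp_pos: [0.4281, -0.1273, 0.2001]
orientation: [-3.141, 0.0, 0.105]
wrist_force: [0.4, 0.5, -2.5]
width: 0.303
t 4.58 xyz [-0.001  -0.0004  0.0041] rot [-0.     0.001 -0.004] w 0.303
```

```bash
python3 -m inch '[{"grip":255,"xyz":[-0.01,0,0],"rotation":[0,0,-0.3]},{"grip":255,"xyz":[-0.01,0,0],"rotation":[0,0,-0.6]},{"grip":255,"xyz":[-0.01,0,0],"rotation":[0,0,-0.9]}]'
python3 -m inch '[{"grip":255,"xyz":[0.02,-0.03,0],"rotation":[0,0,-0.3]},{"grip":255,"xyz":[0.04,-0.06,0],"rotation":[0,0,-0.6]},{"grip":255,"xyz":[0.05,-0.08,0],"rotation":[0,0,-0.9]}]'
python3 go.py 0.42 0.07 0.105 1.53
```

```text
t: 4.95
tcp_pos: [0.4183, -0.1285, 0.1994]
orientation: [3.141, -0.0, 0.581]
wrist_force: [-0.4, -0.5, -1.4]
width: 0.301
t: 5.32
tcp_pos: [0.4167, -0.0329, 0.1992]
orientation: [3.141, -0.0, 1.053]
wrist_force: [-0.3, 0.3, -1.2]
width: 0.304
t 5.33 xyz [ 0.0911 -0.0481  0.0252] rot [ 0.001 -0.    -0.911] w 0.304
```

```bash
python3 -m inch '[{"grip":255,"xyz":[0.03,-0.015,0.008],"rotation":[0,0,-0.3]},{"grip":255,"xyz":[0.06,-0.03,0.016],"rotation":[0,0,-0.6]},{"grip":255,"xyz":[0.091,-0.048,0.025],"rotation":[0,0,-0.91]},{"grip":255,"xyz":[0.091,-0.048,0.025],"rotation":[0,0,-0.91]}]'
python3 - <<'E'
from h import *
c=cam("wrist"); im=snapshot("wrist"); cv2.imwrite("pics/w2.png",cv2.resize(im,(768,576))); np.savez("pics/w2.npz",K=c[0],R=c[1],t=c[2])
s=cam("side"); i2=snapshot("side"); cv2.imwrite("pics/side1.png",i2)
o=monitor.observe(); print(o["tcp_pos"],o["orientation"])
E
```

```text
t: 5.82
tcp_pos: [0.4204, 0.0702, 0.1736]
orientation: [-3.141, -0.0, 1.528]
wrist_force: [-0.3, -0.8, -2.1]
width: 0.298
[0.42062446 0.06871393 0.17396795] [3.14154408e+00 2.06991081e-04 1.52353856e+00]
```

View pics/w2.png

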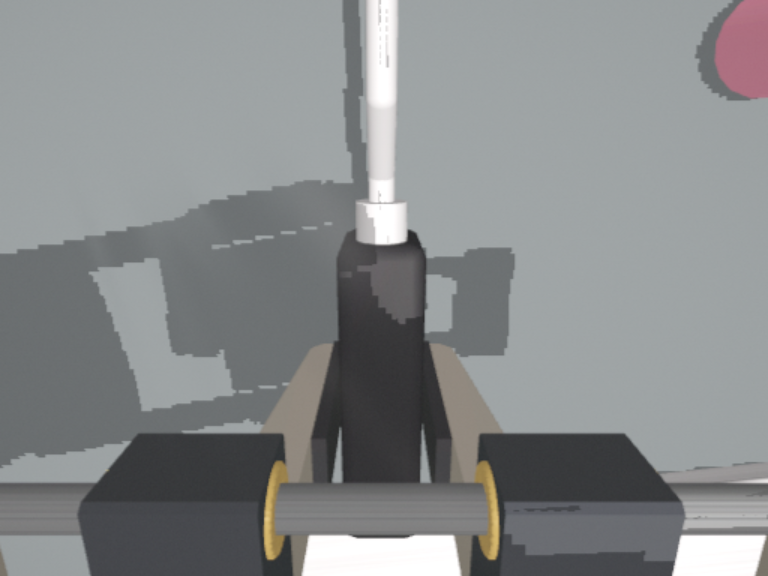

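The hook is held straight along tool x. I'll slide it in over the rim and check with the side camera.

```bash
python3 -m inch '[{"grip":255,"xyz":[0.035,0,0],"rotation":[0,0,0]},{"grip":255,"xyz":[0.07,0,0],"rotation":[0,0,0]},{"grip":255,"xyz":[0.1,0.003,0],"rotation":[0,0,0]},{"grip":255,"xyz":[0.13,0.003,0],"rotation":[0,0,0]},{"grip":255,"xyz":[0.132,0.003,0],"rotation":[0,0,0]}]'
python3 - <<'E'
from h import *
s=cam("side"); im=snapshot("side"); cv2.imwrite("pics/side2.png",im)
cv2.imwrite("pics/c2.png",cv2.resize(im[264:384,210:340],None,fx=5,fy=5,interpolation=cv2.INTER_CUBIC))
o=monitor.observe(); M=R.from_euler('xyz',o["orientation"]); print(o["tcp_pos"],o["wrist_force"])
for d in ([.199,0,.069+.010+.014],[.199,0,.069+.010-.026]):
    P=o["tcp_pos"]+M.apply(d); u=proj(s,P); print(P.round(4),u.round(1),((u-[210,264])*5).round(0))
E
```

```text
t: 6.55
tcp_pos: [0.4306, 0.2009, 0.1742]
orientation: [3.141, -0.0, 1.523]
wrist_force: [-0.6, -0.9, -1.0]
width: 0.3
[0.43023645 0.20014812 0.17398023] [-0.56416613 -1.09264892 -1.37605051]
[0.4397 0.3989 0.081 ] [266.2 324.4] [281. 302.]
[0.4397 0.3989 0.121 ] [266.2 318.5] [281. 273.]
```

View pics/c2.png

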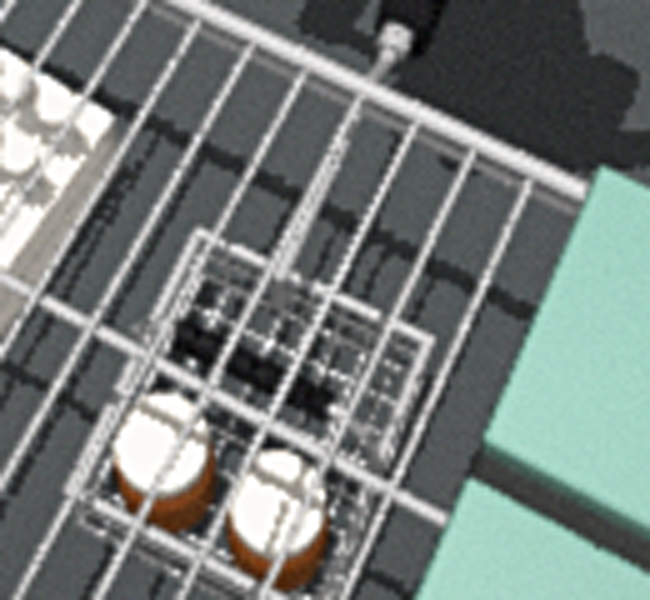

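Run:
```python
from h import *
s=cam("side")
for n,u,v,h in [("FL",200,235,.065),("rim",281,272,.065),("FR",430,340,.065),("g1",180,338,.128),("g2",325,402,.128)]: print(n,plane(s,(210+u/5,264+v/5),h).round(4))
```

```text
FL [0.4915 0.3786 0.065 ]
rim [0.4472 0.3802 0.065 ]
FR [0.3686 0.3829 0.065 ]
g1 [0.4697 0.4462 0.128 ]
g2 [0.3996 0.4467 0.128 ]
```

```bash
python3 -m inch '[{"grip":255,"xyz":[0.004,0,0.01],"rotation":[0,0,0]},{"grip":255,"xyz":[0.004,0,0.022],"rotation":[0,0,0]},{"grip":255,"xyz":[0.004,0,0.034],"rotation":[0,0,0]},{"grip":255,"xyz":[0.004,0,0.042],"rotation":[0,0,0]},{"grip":255,"xyz":[0.004,0,0.042],"rotation":[0,0,0]}]'
python3 -m inch '[{"grip":255,"xyz":[-0.006,0,0],"rotation":[0,0,0]},{"grip":255,"xyz":[-0.012,0,0],"rotation":[0,0,0]},{"grip":255,"xyz":[-0.018,0,0],"rotation":[0,0,0]},{"grip":255,"xyz":[-0.026,0,0],"rotation":[0,0,0]},{"grip":255,"xyz":[-0.034,0,0],"rotation":[0,0,0]}]'
python3 - <<'E'
from h import *
s=cam("side"); im=snapshot("side"); cv2.imwrite("pics/side3.png",im)
a=cv2.imread("pics/side2.png")
cv2.imwrite("pics/c3.png",cv2.resize(im[244:384,200:340],None,fx=4,fy=4,interpolation=cv2.INTER_CUBIC))
E
```

```text
t: 7.22
tcp_pos: [0.4297, 0.204, 0.1308]
orientation: [-3.14, 0.001, 1.523]
wrist_force: [0.5, 0.2, -2.2]
width: 0.305
t: 7.85
tcp_pos: [0.4288, 0.1701, 0.1319]
orientation: [3.141, -0.001, 1.523]
wrist_force: [-0.1, 4.7, -1.7]
width: 0.304
```

View pics/c3.png

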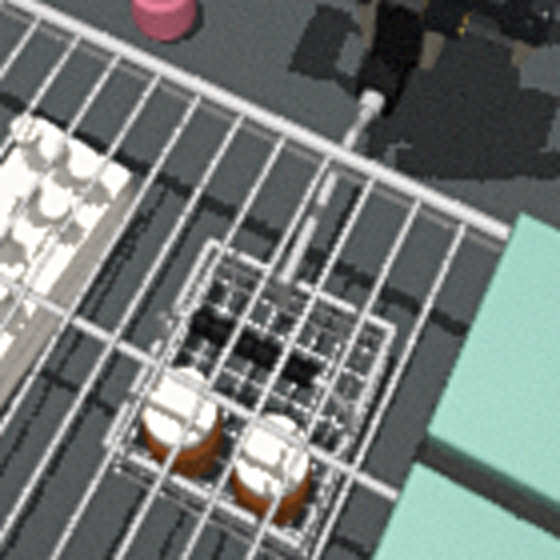

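The hook has caught the rim: 4.7 N of pull, and the basket is moving upright. I'll keep pulling.

```bash
for i in 1; do :; done
python3 -m inch '[{"grip":255,"xyz":[-0.012,0,0],"rotation":[0,0,0]},{"grip":255,"xyz":[-0.024,0,0],"rotation":[0,0,0]},{"grip":255,"xyz":[-0.036,0,0],"rotation":[0,0,0]},{"grip":255,"xyz":[-0.048,0,0],"rotation":[0,0,0]},{"grip":255,"xyz":[-0.06,0,0],"rotation":[0,0,0]}]'
python3 -m inch '[{"grip":255,"xyz":[-0.012,0,0],"rotation":[0,0,0]},{"grip":255,"xyz":[-0.024,0,0],"rotation":[0,0,0]},{"grip":255,"xyz":[-0.036,0,0],"rotation":[0,0,0]},{"grip":255,"xyz":[-0.048,0,0],"rotation":[0,0,0]},{"grip":255,"xyz":[-0.06,0,0],"rotation":[0,0,0]}]'
python3 -m inch '[{"grip":255,"xyz":[-0.012,0,0],"rotation":[0,0,0]},{"grip":255,"xyz":[-0.024,0,0],"rotation":[0,0,0]},{"grip":255,"xyz":[-0.036,0,0],"rotation":[0,0,0]},{"grip":255,"xyz":[-0.048,0,0],"rotation":[0,0,0]},{"grip":255,"xyz":[-0.06,0,0],"rotation":[0,0,0]}]'
python3 -m inch '[{"grip":255,"xyz":[-0.014,0,0],"rotation":[0,0,0]},{"grip":255,"xyz":[-0.03,0,0],"rotation":[0,0,0]},{"grip":255,"xyz":[-0.044,0,0],"rotation":[0,0,0]},{"grip":255,"xyz":[-0.056,0,0],"rotation":[0,0,0]},{"grip":255,"xyz":[-0.065,0,0],"rotation":[0,0,0]}]'
python3 - <<'E'
from h import *
s=cam("side"); im=snapshot("side"); cv2.imwrite("pics/side4.png",im)
cv2.imwrite("pics/c4.png",cv2.resize(im[164:344,190:390],None,fx=4,fy=4,interpolation=cv2.INTER_CUBIC))
E
```

```text
t: 8.52
tcp_pos: [0.4257, 0.1096, 0.1317]
orientation: [-3.142, -0.0, 1.523]
wrist_force: [0.1, 4.1, -1.3]
width: 0.304
t: 9.15
tcp_pos: [0.4228, 0.0497, 0.1316]
orientation: [-3.141, 0.0, 1.524]
wrist_force: [0.6, 4.4, -0.5]
width: 0.304
t: 9.78
tcp_pos: [0.4199, -0.0102, 0.1317]
orientation: [-3.141, 0.0, 1.524]
wrist_force: [0.9, 3.9, -2.3]
width: 0.302
t: 10.4
tcp_pos: [0.4168, -0.0751, 0.1316]
orientation: [-3.141, -0.0, 1.523]
wrist_force: [0.2, 3.8, -1.7]
width: 0.305
```

View pics/c4.png

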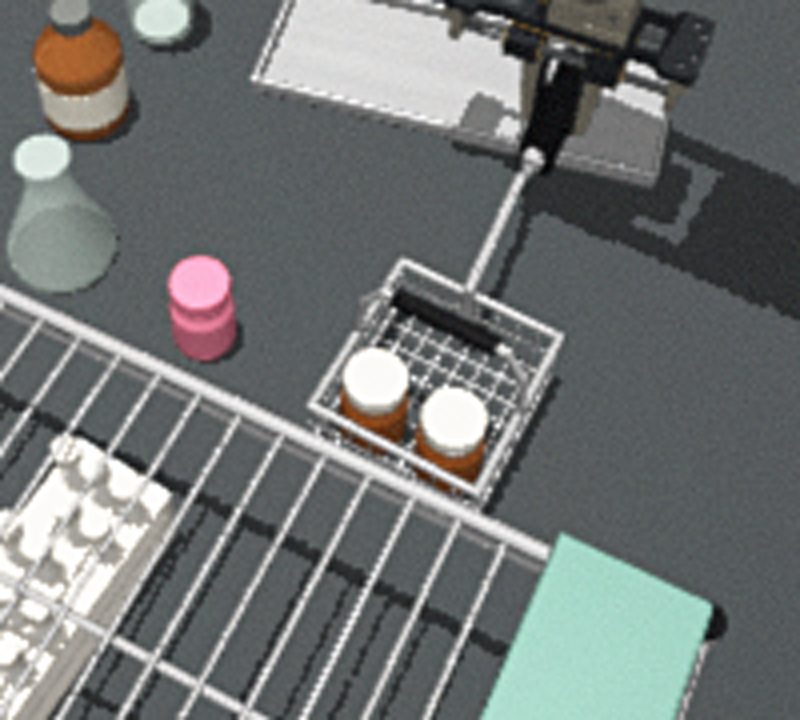

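The basket is out and upright with both jars standing. Rim corners in the crop are (400,262), (560,337), (475,495) and (313,405), and the handle runs from (395,298) to (498,343).

```bash
python3 - <<'E'
from h import *
s=cam("side")
for n,u,v,h in [("FL",400,262,.065),("FR",560,337,.065),("BR",475,495,.065),("BL",313,405,.065),("g1",395,298,.128),("g2",498,343,.128),("shelf1",200,395,.18),("shelf2",400,485,.18)]: print(n,plane(s,(190+u/4,164+v/4),h).round(4))
E
python3 go.py 0.427 -0.127 0.127 0.107
```

```text
FL [0.4809 0.1137 0.065 ]
FR [0.3569 0.1294 0.065 ]
BR [0.3753 0.2635 0.065 ]
BL [0.4964 0.2441 0.065 ]
g1 [0.4639 0.1809 0.128 ]
g2 [0.3908 0.1872 0.128 ]
shelf1 [0.5399 0.3191 0.18  ]
shelf2 [0.4108 0.327  0.18  ]
t 10.45 xyz [-0.0508  0.0124 -0.0643] rot [1.000e-03 1.000e-03 2.706e+00] w 0.304
```

```bash
python3 -m inch '[{"grip":255,"xyz":[0.008,0,0],"rotation":[0,0,0]},{"grip":255,"xyz":[0.008,0,-0.02],"rotation":[0,0,0]},{"grip":255,"xyz":[0.008,0,-0.05],"rotation":[0,0,0]},{"grip":255,"xyz":[0.008,0,-0.08],"rotation":[0,0,0]},{"grip":255,"xyz":[0.006,0,-0.08],"rotation":[0,0,0]}]'
python3 -m inch '[{"grip":255,"xyz":[-0.02,0,0],"rotation":[0,0,0.2]},{"grip":255,"xyz":[-0.04,0,0],"rotation":[0,0,0.5]},{"grip":255,"xyz":[-0.057,-0.01,0],"rotation":[0,0,0.8]},{"grip":255,"xyz":[-0.057,-0.01,0],"rotation":[0,0,0.9]}]'
python3 -m inch '[{"grip":255,"xyz":[0,0,0],"rotation":[0,0,0.3]},{"grip":255,"xyz":[0,0,0],"rotation":[0,0,0.6]},{"grip":255,"xyz":[0,0,0],"rotation":[0,0,0.9]},{"grip":255,"xyz":[0,0,0],"rotation":[0,0,0.9]}]'
python3 go.py 0.427 -0.127 0.060 0.107
```

```text
t: 11.08
tcp_pos: [0.4185, -0.068, 0.2133]
orientation: [3.137, 0.001, 1.525]
wrist_force: [-0.4, 0.3, -1.9]
width: 0.304
t: 11.58
tcp_pos: [0.4035, -0.1251, 0.2103]
orientation: [-3.14, 0.001, 1.048]
wrist_force: [-0.2, 1.5, -1.7]
width: 0.298
t: 12.08
tcp_pos: [0.4041, -0.1244, 0.2106]
orientation: [-3.14, 0.001, 0.583]
wrist_force: [-0.3, 0.1, -1.5]
width: 0.301
t 12.07 xyz [0.0178 0.0149 0.0815] rot [-0.002  0.003  0.908] w 0.301
```

```bash
python3 -m inch '[{"grip":255,"xyz":[0.006,0.005,0.01],"rotation":[0,0,0.3]},{"grip":255,"xyz":[0.012,0.01,0.02],"rotation":[0,0,0.6]},{"grip":255,"xyz":[0.018,0.015,0.04],"rotation":[0,0,0.91]},{"grip":255,"xyz":[0.018,0.015,0.08],"rotation":[0,0,0.91]},{"grip":255,"xyz":[0.018,0.015,0.08],"rotation":[0,0,0.91]}]'
python3 go.py 0.427 -0.127 0.031 0.107
```

```text
t: 12.7
tcp_pos: [0.4258, -0.1267, 0.1293]
orientation: [-3.139, 0.006, 0.108]
wrist_force: [-0.3, -0.4, -1.4]
width: 0.297
t 12.7 xyz [0.0013 0.0005 0.0293] rot [-0.004  0.011  0.003] w 0.297
```

```bash
python3 -m inch '[{"grip":255,"xyz":[0.001,0,0.01],"rotation":[0,0,0]},{"grip":255,"xyz":[0.001,0,0.02],"rotation":[0,0,0]},{"grip":255,"xyz":[0.001,0,0.027],"rotation":[0,0,0]},{"grip":255,"xyz":[0.001,0,0.03],"rotation":[0,0,0]},{"grip":255,"xyz":[0.001,0,0.03],"rotation":[0,0,0]}]'; python3 go.py 0.427 -0.127 0.031 0.107
```

```text
t: 13.32
tcp_pos: [0.4288, -0.1274, 0.1016]
orientation: [-3.142, 0.0, 0.105]
wrist_force: [0.0, 0.2, -2.4]
width: 0.305
t 13.32 xyz [-0.0018 -0.0006  0.0016] rot [-0.     0.    -0.004] w 0.305
```

```bash
python3 -m inch '[{"grip":255,"xyz":[0,0,0.002],"rotation":[0,0,0]},{"grip":255,"xyz":[0,0,0.002],"rotation":[0,0,0]},{"grip":255,"xyz":[0,0,0.002],"rotation":[0,0,0]}]'; python3 -m inch '[{"grip":255,"xyz":[0,0,0.0015],"rotation":[0,0,0]},{"grip":255,"xyz":[0,0,0.0015],"rotation":[0,0,0]},{"grip":255,"xyz":[0,0,0.0015],"rotation":[0,0,0]}]'
```

```text
t: 13.7
tcp_pos: [0.4291, -0.1274, 0.1]
orientation: [3.141, -0.001, 0.105]
wrist_force: [-0.9, -0.1, 4.8]
width: 0.306
t: 14.08
tcp_pos: [0.4293, -0.1274, 0.0997]
orientation: [3.141, -0.001, 0.105]
wrist_force: [-6.1, 2.3, 30.8]
width: 0.299
```

```bash
python3 -m inch '[{"grip":255,"xyz":[0,0,-0.0015],"rotation":[0,0,0]},{"grip":255,"xyz":[0,0,-0.0015],"rotation":[0,0,0]},{"grip":116,"xyz":[0,0,-0.0015],"rotation":[0,0,0]},{"grip":116,"xyz":[0,0,-0.0015],"rotation":[0,0,0]},{"grip":116,"xyz":[0,0,-0.0015],"rotation":[0,0,0]}]'
python3 -m inch '[{"grip":116,"xyz":[0,0,-0.0015],"rotation":[0,0,0]},{"grip":116,"xyz":[0,0,-0.04],"rotation":[0,0,0]},{"grip":116,"xyz":[0,0,-0.09],"rotation":[0,0,0]},{"grip":116,"xyz":[0,0,-0.15],"rotation":[0,0,0]},{"grip":116,"xyz":[0,0,-0.18],"rotation":[0,0,0]}]'
python3 go.py 0.427 0.10 0.21 -0.11
```

```text
t: 14.7
tcp_pos: [0.4289, -0.1273, 0.0995]
orientation: [-3.142, 0.0, 0.105]
wrist_force: [0.4, 0.4, 0.1]
width: 0.54
t: 15.32
tcp_pos: [0.4296, -0.1276, 0.2829]
orientation: [3.14, -0.004, 0.105]
wrist_force: [0.0, -0.3, -0.3]
width: 0.546
t 15.32 xyz [ 0.0212 -0.2266  0.0036] rot [ 0.002 -0.007  0.41 ] w 0.546
```

```bash
python3 go.py 0.43 0.184 0.25 -0.11
python3 -m inch '[{"grip":116,"xyz":[0.005,-0.06,-0.02],"rotation":[0,0,0.2]},{"grip":116,"xyz":[0.015,-0.12,-0.036],"rotation":[0,0,0.41]},{"grip":116,"xyz":[0.022,-0.18,-0.036],"rotation":[0,0,0.41]},{"grip":116,"xyz":[0.033,-0.24,-0.036],"rotation":[0,0,0.41]},{"grip":116,"xyz":[0.033,-0.3,-0.036],"rotation":[0,0,0.41]}]'
python3 -m inch '[{"grip":116,"xyz":[0,-0.01,0],"rotation":[0,0,0]},{"grip":116,"xyz":[0,-0.01,0],"rotation":[0,0,0]}]'
python3 - <<'E'
from h import *
c=cam("wrist"); im=snapshot("wrist"); cv2.imwrite("pics/w3.png",cv2.resize(im,(768,576))); np.savez("pics/w3.npz",K=c[0],R=c[1],t=c[2])
o=monitor.observe(); print(o["tcp_pos"],o["orientation"])
im=snapshot("side"); cv2.imwrite("pics/side5.png",im)
E
```

```text
t 15.32 xyz [ 0.0331 -0.3098 -0.0365] rot [ 0.002 -0.007  0.41 ] w 0.546
t: 15.95
tcp_pos: [0.4304, 0.1766, 0.316]
orientation: [-3.141, -0.001, -0.11]
wrist_force: [0.8, -0.1, -0.6]
width: 0.547
t: 16.2
tcp_pos: [0.4313, 0.1846, 0.3155]
orientation: [3.141, 0.0, -0.108]
wrist_force: [-0.2, -0.7, -0.2]
width: 0.544
[0.43133987 0.18378001 0.31550506] [ 3.14085823e+00  3.58534717e-04 -1.09529026e-01]
```

View pics/w3.png

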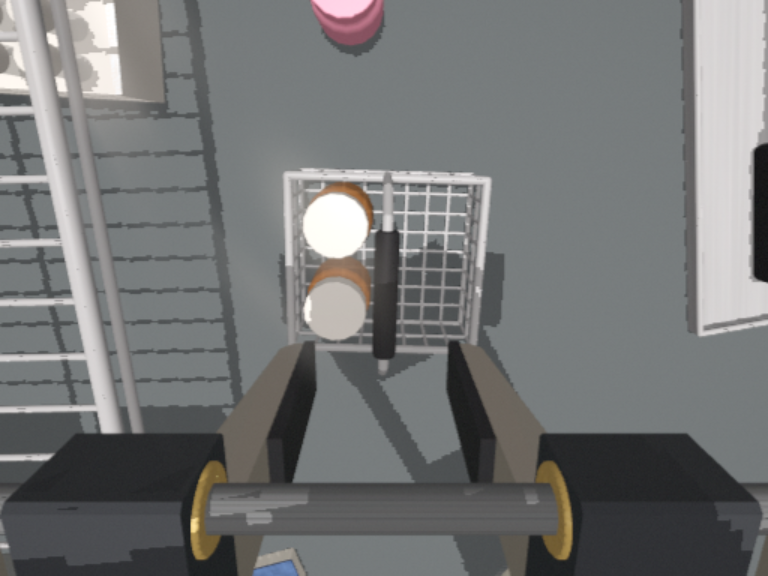

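The handle runs from (388,230) to (384,357). Both jars are standing in the rear half.

```bash
python3 - <<'E'
from h import *
z=np.load("pics/w3.npz"); c=(z["K"],z["R"],z["t"]); k=512/768
P=lambda u,v,h:plane(c,(u*k,v*k),h)
a,b=P(388,230,.130),P(384,357,.130); m=(a+b)/2; print(a,b,m,np.linalg.norm(a-b),np.arctan2(*(a-b)[1::-1]))
for q in [(287,174),(488,179),(474,348),(294,348)]: print(P(*q,.065).round(4))
E
python3 go.py 0.43 0.184 0.126 -0.11
```

```text
[0.46525565 0.17681558 0.13      ] [0.38960186 0.18718955 0.13      ] [0.42742875 0.18200257 0.13      ] 0.07636173886614182 -0.13627437590970212
[0.4984 0.2397 0.065 ]
[0.4806 0.1074 0.065 ]
[0.3598 0.1233 0.065 ]
[0.3742 0.2552 0.065 ]
t 16.3 xyz [-0.0014 -0.0006  0.1205] rot [ 0.001  0.001 -0.001] w 0.545
```

```bash
python3 -m inch '[{"grip":116,"xyz":[-0.004,0.002,0.035],"rotation":[0,0,0.05]},{"grip":116,"xyz":[-0.004,0.002,0.07],"rotation":[0,0,0.05]},{"grip":116,"xyz":[-0.004,0.002,0.1],"rotation":[0,0,0.05]},{"grip":116,"xyz":[-0.004,0.002,0.119],"rotation":[0,0,0.05]},{"grip":116,"xyz":[-0.004,0.002,0.119],"rotation":[0,0,0.05]}]'
python3 -m inch '[{"grip":255,"xyz":[0,0,0],"rotation":[0,0,0]},{"grip":255,"xyz":[0,0,0],"rotation":[0,0,0]},{"grip":255,"xyz":[0,0,0],"rotation":[0,0,0]},{"grip":255,"xyz":[0,0,0],"rotation":[0,0,0]}]'
python3 -m inch '[{"grip":255,"xyz":[0,0,-0.005],"rotation":[0,0,0]},{"grip":255,"xyz":[0,0,-0.01],"rotation":[0,0,0]},{"grip":255,"xyz":[0,0,-0.02],"rotation":[0,0,0]},{"grip":255,"xyz":[0,0,-0.03],"rotation":[0,0,0]},{"grip":255,"xyz":[0,0,-0.03],"rotation":[0,0,0]}]'
```

```text
t: 16.92
tcp_pos: [0.4268, 0.1811, 0.1957]
orientation: [3.14, 0.002, -0.138]
wrist_force: [-0.3, -0.1, 0.9]
width: 0.543
t: 17.42
tcp_pos: [0.4274, 0.1828, 0.1971]
orientation: [3.142, -0.001, -0.136]
wrist_force: [1.6, -2.6, 1.9]
width: 0.144
t: 18.05
tcp_pos: [0.4278, 0.1831, 0.2277]
orientation: [-3.141, -0.002, -0.136]
wrist_force: [0.4, 0.3, -8.2]
width: 0.144
```

```bash
python3 -m inch '[{"grip":255,"xyz":[0,0,-0.03],"rotation":[0,0,0]},{"grip":255,"xyz":[0,0,-0.06],"rotation":[0,0,0]},{"grip":255,"xyz":[0,0,-0.09],"rotation":[0,0,0]},{"grip":255,"xyz":[0,0,-0.11],"rotation":[0,0,0]},{"grip":255,"xyz":[0,0,-0.11],"rotation":[0,0,0]}]'
python3 - <<'E'
from h import *
a=snapshot("side");cv2.imwrite("pics/side6.png",a);b=snapshot("scene");cv2.imwrite("pics/scene6.png",b)
A=cv2.resize(a[85:165,295:405],None,fx=5,fy=5,interpolation=cv2.INTER_CUBIC)
# basket crop
B=cv2.resize(a[165:285,210:360],None,fx=550/150,fy=550/150*0+1.5,interpolation=cv2.INTER_AREA)
cv2.imwrite("pics/c6.png",np.vstack([A,B]))
E
```

```text
t: 18.68
tcp_pos: [0.4278, 0.1831, 0.3378]
orientation: [-3.14, -0.002, -0.136]
wrist_force: [-0.1, 0.2, -7.2]
width: 0.145
```

View pics/c6.png

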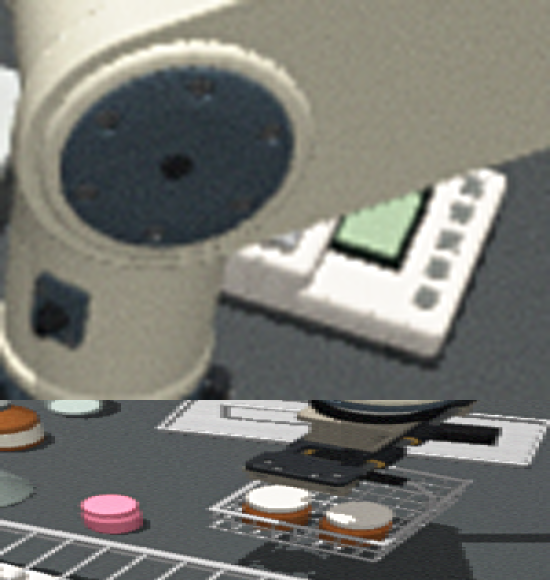

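The basket is lifted with both jars standing, and the hook is back in the tray. The arm hides the pan here, so I'll read the pan corners from the first pictures.

Run:
```python
from h import *
a=cv2.imread("pics/side0.png");b=cv2.imread("pics/scene0.png")
A=cv2.resize(a[85:160,295:405],None,fx=7,fy=4*7/4*.57,interpolation=cv2.INTER_CUBIC)
A=cv2.resize(a[85:145,300:400],None,fx=5,fy=5,interpolation=cv2.INTER_CUBIC)
B=cv2.resize(b[125:185,118:218],None,fx=5,fy=5,interpolation=cv2.INTER_CUBIC)
cv2.imwrite("pics/c7.png",np.vstack([A,B]))
```

```text
(no output)
```

View pics/c7.png

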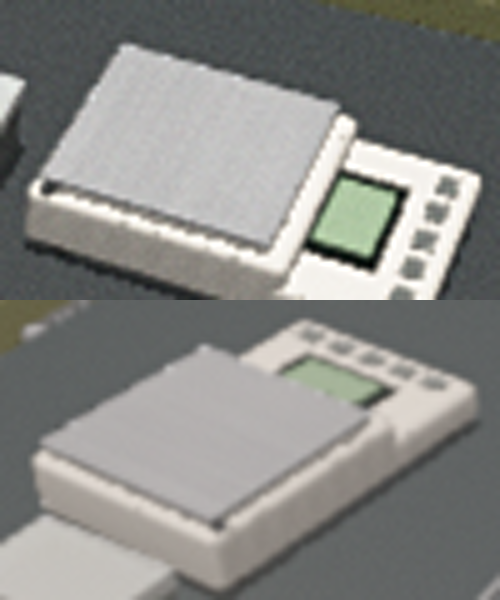

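```bash
python3 - <<'E'
from h import *
s=cam("side");e=cam("scene")
S=[(125,45),(340,107),(268,248),(45,183)];E=[(42,147),(205,45),(372,115),(220,225)]
for c,L,o in((s,S,(300,85)),(e,E,(118,125))):
    Q=np.array([plane(c,(o[0]+u/5,o[1]+v/5),.07) for u,v in L]); print(Q.round(3)[:,:2].tolist(),Q.mean(0).round(4),[np.linalg.norm(Q[i]-Q[i-1]).round(3) for i in range(4)])
E
python3 go.py 0.479 -0.439 0.275 0.08; python3 go.py 0.40 -0.05 0.275 -0.136
```

```text
[[0.567, -0.53], [0.394, -0.517], [0.407, -0.343], [0.574, -0.35]] [ 0.4855 -0.4352  0.07  ] [np.float64(0.18), np.float64(0.173), np.float64(0.174), np.float64(0.168)]
[[0.574, -0.523], [0.396, -0.519], [0.411, -0.343], [0.584, -0.346]] [ 0.4915 -0.4324  0.07  ] [np.float64(0.177), np.float64(0.178), np.float64(0.177), np.float64(0.173)]
t 18.77 xyz [ 0.136   0.6088 -0.008 ] rot [ 0.001  0.001 -0.413] w 0.138
t 18.77 xyz [ 0.0049  0.2342 -0.0081] rot [ 0.001  0.001 -0.   ] w 0.138
```

```bash
python3 -m inch '[{"grip":255,"xyz":[0.002,0.01,0],"rotation":[0,0,0]},{"grip":255,"xyz":[0.006,0.03,0],"rotation":[0,0,0]},{"grip":255,"xyz":[0.014,0.06,0],"rotation":[0,0,0]},{"grip":255,"xyz":[0.022,0.095,0],"rotation":[0,0,0]},{"grip":255,"xyz":[0.032,0.13,0],"rotation":[0,0,0]}]'
python3 -m inch '[{"grip":255,"xyz":[0.008,0.035,0],"rotation":[0,0,0]},{"grip":255,"xyz":[0.016,0.07,0],"rotation":[0,0,0]},{"grip":255,"xyz":[0.024,0.105,0],"rotation":[0,0,0]},{"grip":255,"xyz":[0.032,0.14,0],"rotation":[0,0,0]},{"grip":255,"xyz":[0.04,0.175,0],"rotation":[0,0,0]}]'
python3 -m inch '[{"grip":255,"xyz":[0.008,0.035,0],"rotation":[0,0,0]},{"grip":255,"xyz":[0.016,0.07,0],"rotation":[0,0,0]},{"grip":255,"xyz":[0.024,0.105,0],"rotation":[0,0,0]},{"grip":255,"xyz":[0.032,0.14,0],"rotation":[0,0,0]},{"grip":255,"xyz":[0.04,0.175,0],"rotation":[0,0,0]}]'
python3 go.py 0.488 -0.434 0.275 -0.05
```

```text
t: 19.4
tcp_pos: [0.4407, 0.0481, 0.3357]
orientation: [3.141, 0.002, -0.136]
wrist_force: [0.5, -0.2, -7.5]
width: 0.149
t: 20.02
tcp_pos: [0.4565, -0.1307, 0.3357]
orientation: [3.142, 0.002, -0.136]
wrist_force: [0.1, 0.3, -7.5]
width: 0.146
t: 20.65
tcp_pos: [0.4722, -0.3094, 0.3354]
orientation: [-3.141, 0.002, -0.136]
wrist_force: [0.7, 0.8, -6.9]
width: 0.138
t 20.65 xyz [ 0.0326  0.1213 -0.0087] rot [-0.001  0.003 -0.165] w 0.138
```

```bash
python3 -m inch '[{"grip":255,"xyz":[0.01,0.035,0],"rotation":[0,0,-0.05]},{"grip":255,"xyz":[0.018,0.07,0],"rotation":[0,0,-0.1]},{"grip":255,"xyz":[0.026,0.1,0],"rotation":[0,0,-0.165]},{"grip":255,"xyz":[0.032,0.117,0],"rotation":[0,0,-0.165]},{"grip":255,"xyz":[0.0325,0.121,0],"rotation":[0,0,-0.165]}]'
python3 go.py 0.488 -0.434 0.208 -0.05
python3 - <<'E'
from h import *
c=cam("wrist");im=snapshot("wrist"); cv2.imwrite("pics/w8.png",cv2.resize(im,(640,480))); np.savez("pics/w8.npz",K=c[0],R=c[1],t=c[2])
E
```

```text
t: 21.28
tcp_pos: [0.4885, -0.4329, 0.3357]
orientation: [-3.141, 0.001, -0.051]
wrist_force: [-0.1, 1.1, -7.3]
width: 0.14
t 21.27 xyz [-0.0004  0.0012  0.0587] rot [-0.002  0.002 -0.003] w 0.14
```

View pics/w8.png

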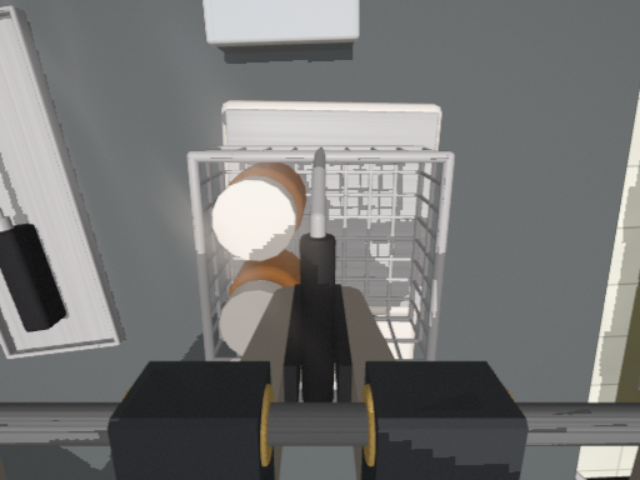

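Run:
```python
from h import *
z=np.load("pics/w8.npz"); c=(z["K"],z["R"],z["t"]); k=.8
for u,v in [(226,113),(438,116),(224,145),(440,149)]: print(u,v,plane(c,(u*k,v*k),.07).round(4),plane(c,(u*k,v*k),.062).round(4))
im=cv2.imread("pics/w8.png"); print(im[125,215:240].mean(1).astype(int),im[125,425:450].mean(1).astype(int)); print(im[98:125,330].mean(1).astype(int))
```

```text
226 113 [ 0.5773 -0.3628  0.07  ] [ 0.5775 -0.3611  0.062 ]
438 116 [ 0.5659 -0.5352  0.07  ] [ 0.5658 -0.5374  0.062 ]
224 145 [ 0.5521 -0.3581  0.07  ] [ 0.5517 -0.3563  0.062 ]
440 149 [ 0.5394 -0.5377  0.07  ] [ 0.5387 -0.54    0.062 ]
[126 126 126 127 127 128 139 167 194 200 181 184 194 204 208 208 207 208
 208 208 209 209 209 209 210] [208 208 208 208 208 209 208 208 208 208 209 204 205 211 210 173 127 110
 111 111 111 111 111 110 110]
[111 111 112 135 170 202 223 227 230 233 237 235 193 194 203 209 209 208
 208 209 210 212 210 212 213 214 214]
```

```bash
python3 - <<'E'
from h import *
z=np.load("pics/w8.npz"); c=(z["K"],z["R"],z["t"])
for P in [(.4885,-.4329,.2667),(.5235,-.4347,.2667)]: print(proj(c,P)/.8)
for n in ("side","scene"):
    print(n,[ (proj(cam(n),P)).round(1).tolist() for P in [(.580,-.363,.07),(.568,-.5345,.07)]])
E
python3 go.py 0.487 -0.441 0.203 -0.06
```

```text
[317.48824983 323.95343627]
[317.39722602 242.64172491]
side [[308.6, 119.1], [325.0, 93.3]]
scene [[158.9, 168.0], [125.2, 152.7]]
t 21.32 xyz [-0.001   0.0086  0.0639] rot [-0.002  0.002  0.017] w 0.138
```

```bash
python3 -m inch '[{"grip":255,"xyz":[0,0.003,0.01],"rotation":[0,0,0]},{"grip":255,"xyz":[-0.001,0.007,0.025],"rotation":[0,0,0]},{"grip":255,"xyz":[-0.001,0.0075,0.042],"rotation":[0,0,0]},{"grip":255,"xyz":[-0.001,0.0075,0.055],"rotation":[0,0,0]},{"grip":255,"xyz":[-0.001,0.0075,0.06],"rotation":[0,0,0]}]'
python3 -m inch '[{"grip":255,"xyz":[0,0,0.002],"rotation":[0,0,0]},{"grip":255,"xyz":[0,0,0.004],"rotation":[0,0,0]},{"grip":255,"xyz":[0,0,0.006],"rotation":[0,0,0]},{"grip":255,"xyz":[0,0,0.006],"rotation":[0,0,0]}]'
```

```text
t: 21.95
tcp_pos: [0.4871, -0.4391, 0.2752]
orientation: [-3.14, 0.002, -0.05]
wrist_force: [0.8, 0.1, -7.6]
width: 0.142
t: 22.45
tcp_pos: [0.4875, -0.4396, 0.2708]
orientation: [3.142, -0.0, -0.05]
wrist_force: [-0.1, 0.4, -7.2]
width: 0.144
```

```bash
python3 -m inch '[{"grip":255,"xyz":[0,0,0.001],"rotation":[0,0,0]},{"grip":255,"xyz":[0,0,0.002],"rotation":[0,0,0]},{"grip":255,"xyz":[0,0,0.002],"rotation":[0,0,0]}]';python3 -m inch '[{"grip":255,"xyz":[0,0,0.001],"rotation":[0,0,0]},{"grip":255,"xyz":[0,0,0.0015],"rotation":[0,0,0]},{"grip":255,"xyz":[0,0,0.0015],"rotation":[0,0,0]}]'
```

```text
t: 22.82
tcp_pos: [0.4874, -0.4396, 0.2686]
orientation: [-3.141, 0.0, -0.05]
wrist_force: [-0.1, -0.3, -7.2]
width: 0.139
t: 23.2
tcp_pos: [0.4875, -0.4402, 0.2678]
orientation: [3.14, -0.001, -0.05]
wrist_force: [-1.8, -2.5, -1.8]
width: 0.138
```

```bash
python3 -m inch '[{"grip":255,"xyz":[0,0,0.0005],"rotation":[0,0,0]},{"grip":255,"xyz":[0,0,0.0005],"rotation":[0,0,0]}]';python3 -m inch '[{"grip":170,"xyz":[0,0,0],"rotation":[0,0,0]},{"grip":130,"xyz":[0,0,0],"rotation":[0,0,0]},{"grip":116,"xyz":[0,0,0],"rotation":[0,0,0]},{"grip":116,"xyz":[0,0,0],"rotation":[0,0,0]}]'
python3 -m inch '[{"grip":116,"xyz":[0,0,-0.02],"rotation":[0,0,0]},{"grip":116,"xyz":[0,0,-0.06],"rotation":[0,0,0]},{"grip":116,"xyz":[0,0,-0.1],"rotation":[0,0,0]},{"grip":116,"xyz":[0,0,-0.12],"rotation":[0,0,0]},{"grip":116,"xyz":[0,0,-0.12],"rotation":[0,0,0]}]'
python3 - <<'E'
from h import *
c=cam("wrist");im=snapshot("wrist"); cv2.imwrite("pics/w9.png",cv2.resize(im,(640,480))); np.savez("pics/w9.npz",K=c[0],R=c[1],t=c[2])
E
```

```text
t: 23.45
tcp_pos: [0.4875, -0.4404, 0.2676]
orientation: [3.14, -0.001, -0.05]
wrist_force: [-4.0, -4.2, 1.1]
width: 0.144
t: 23.95
tcp_pos: [0.4876, -0.4395, 0.2666]
orientation: [-3.141, -0.0, -0.05]
wrist_force: [1.0, -1.1, -0.2]
width: 0.537
t: 24.58
tcp_pos: [0.488, -0.4401, 0.3899]
orientation: [3.139, -0.004, -0.05]
wrist_force: [-0.2, 0.1, 0.2]
width: 0.541
```

The picture limit is reached, so the final check is numeric: jar lids, handle, pan margins and hook.

Run:
```python
from h import *
z=np.load("pics/w9.npz"); c=(z["K"],z["R"],z["t"]); k=.8
im=cv2.imread("pics/w9.png"); hsv=cv2.cvtColor(im,cv2.COLOR_BGR2HSV)
def blobs(m,h,lo,n):
    m=cv2.morphologyEx(m.astype(np.uint8),cv2.MORPH_OPEN,np.ones((5,5)))
    q,l,st,ce=cv2.connectedComponentsWithStats(m)
    for i in range(1,q):
        if st[i,4]>lo: 
            p=ce[i]; print(n,st[i].tolist(),plane(c,p*k,h).round(3))
blobs((hsv[...,0]<22)&(hsv[...,1]>110)&(hsv[...,2]>60),.11,60,"amber")
g=im.mean(2); dk=(g<60); dk[330:]=0; blobs(dk,.199,150,"dark")
# expected pixels: lid discs, handle, pan corners
for n,P in [("lid1",(.519,-.405,.149)),("lid2",(.459,-.402,.149)),("grip",(.4875,-.44,.198)),("panFL",(.58,-.363,.07)),("panFR",(.568,-.5345,.07))]:
    u=proj(c,P)/k; x,y=u.astype(int); print(n,u.round(0),im[y-2:y+3,x-2:x+3].mean((0,1)).round() if 0<=y<478 else None)
cr=im[60:330,150:480]; 
w=(cv2.cvtColor(im,cv2.COLOR_BGR2GRAY)>60).astype(int)
gr=cv2.cvtColor(im,cv2.COLOR_BGR2GRAY)
for r in range(90,330,9): print(r,''.join(" .:-=+*#%@"[min(9,int(v)//26)] for v in gr[r,150:480:4]))
s=snapshot("scene"); sc=cam("scene"); m=(s.max(2)<60).astype(np.uint8)
q,l,st,ce=cv2.connectedComponentsWithStats(m)
u=proj(sc,(.4267,-.127,.021)); print("hook exp",u)
for i in range(1,q):
    if st[i,4]>30 and np.hypot(*(ce[i]-u))<40: print("hook",ce[i],st[i],plane(sc,ce[i],.025))
```

```text
amber [279, 151, 27, 21, 222] [ 0.537 -0.422  0.11 ]
amber [264, 222, 41, 16, 235] [ 0.476 -0.41   0.11 ]
amber [159, 384, 30, 83, 1201] [ 0.263 -0.271  0.11 ]
amber [447, 384, 30, 83, 1199] [ 0.247 -0.587  0.11 ]
dark [306, 55, 33, 6, 166] [ 0.605 -0.449  0.199]
dark [239, 57, 66, 6, 341] [ 0.606 -0.418  0.199]
dark [310, 189, 19, 105, 1903] [ 0.488 -0.442  0.199]
dark [19, 214, 65, 96, 3570] [ 0.483 -0.252  0.199]
dark [373, 284, 26, 46, 794] [ 0.432 -0.486  0.199]
dark [238, 295, 25, 35, 654] [ 0.433 -0.389  0.199]
dark [351, 294, 10, 36, 297] [ 0.433 -0.465  0.199]
lid1 [271. 188.] [216. 223. 226.]
lid2 [273. 259.] [149. 155. 161.]
grip [317. 241.] [48. 49. 52.]
panFL [230. 112.] [185. 190. 195.]
panFR [412. 116.] [190. 194. 199.]
90 ------------=========--------------------------------------------------------------
99 -----------===========-------------------------------------------------------------
108 ------------=======+#%%%%%%%%%%%%%%%%%%%%%#%%%#######*##########**=----------------
117 ------------========*##############################################----------------
126 -
[... 1448 characters left out ...]
....==============-=+=#-------------------
279 ---------------------#*=======*++++=====.....======-========-=**-------------------
288 ---------------------+=---::-===========:....===========...---#+-------------------
297 -------------------:-----:::=%%*::******+=========-..+**   .-----------------------
306 ------------------:-----....=%%*::********-=======:..*%%    .----------------------
315 ----------------:------.....-%%*::***********=====:.:%%%.    :--:------------------
324 --------------:-------.......%%*::********+======*:.:%%%      :---:----------------
hook exp [238.53984287 177.76763394]
hook [240.03488372 177.18604651] [232 167  16  23 172] [ 0.42545877 -0.12131024  0.025     ]
```

```bash
python3 -c "
from rig import job; print(job.job_done())"
```

```text
the job is handed in; nothing more can be done
None
```

The job is handed in at about 25 s of the 72 s allowed. I hooked the basket over its front rim and slid it out upright, with its rear edge about 6 cm clear of the shelf. I then laid the hook back in its tray and lifted the basket by its handle onto the balance pan.

**Final checks, from numbers only:** the 12-picture limit was reached, so I never viewed the last picture.
- **Basket:** its handle is at (0.488, -0.442), against a pan centre of about (0.487, -0.443) from the wrist camera.
- **Jars:** both lids appear round and where upright jars should be.
- **Hook:** it is within about 6 mm of where it first lay in the tray.
- **Robot:** the gripper is clear above the basket, with no force on the wrist.

**What disagreed or went less well:**
- The scene and side cameras put the pan centre 8–10 mm further to +y than the wrist camera. I went with the closer wrist view, so the centring could be off by up to about 1 cm.
- When I laid the hook down, it pressed into the tray with about 31 N for a moment. I backed off before letting go.
- I did not measure the other labware again at the end. No move went near any of it.

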